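Clamp a medal blank in the cam press

ROBOT

A 6-joint arm with a two-finger parallel gripper is mounted at the origin on the work surface. World frame = base frame: x ahead of the robot, y to its left, z up, the work surface at z = 0. Lengths are in m, angles in degrees, forces in N, time in s.
With the tool pointing down it reaches from about 0.35 to 0.975 m from the base axis. Payload 17.4 kg.
Tool frame: the origin (TCP) lies at the very end of the fingers, on their centre line; the grasp point (between the pads) lies 19 mm behind it (arm.grip_point_offset is the z of the grasp point in the tool frame, in m); z points along the fingers, y is the line along which they close (so a half turn about z gives the same grasp; the last joint's range is limited). The gripper opens to 85 mm and grips with 20 to 120 N. Pads are 22 mm wide; open, the fingers measure 114 mm over their backs; the gripper's body (76 mm by 85 mm) begins 54 mm behind the grasp point. The pads swing forward as they close: fully open they stand 13 mm farther back than shut.
Start: joints at [-78.656, 6.646, 82.598, -0, 90.757, -2.166], TCP at [0.158, -0.656, 0.231] pointing down, gripper open.
Joint ranges: [-162.19, 162.19], [-47.58, 125.68], [4.15, 143.07], [-65.23, 245.23], [0.69, 171.88], [-170.13, 170.13]. Speed limits (degrees/s): [108.29, 108.29, 127.2, 180, 180, 180].

INTERFACE

Orientations are given as [roll, pitch, yaw] about the fixed x, y, z axes, in that order (R = Rz(yaw) Ry(pitch) Rx(roll)).
In Python, from plant import arm, cams gives the robot as it stands.
- The arm moves only by the tool apply_moves, never from a script. Its argument "series" is a list of rows, each a list of 5 numbers: the shift along the tool's x, y, z in cm, then the turn about the tool's z in degrees, then the finger opening in cm, from 0 to 8.54. In form: [[dx, dy, dz, spin, claw], ...]. A call has 1 to 5 rows; each row is the pose to reach, as a shift and turn from the pose commanded when the call began, along the tool's axes at that moment; what a row does not reach only later rows make up. A row lasts 1/12 s, in which the tool goes at most 41.7 mm and 7.16 degrees, less where a joint would pass 70% of its speed; a pose out of reach is approached as far as the arm can. A call with a gripper value outside its range is refused whole. The fingers move at their own pace and stop on an object; "squeeze" is the grip in N (left out, the last holds). Time passes only in rows, so rows that repeat a pose let the fingers close. It gives the time, the measured TCP pose, the force, the opening and the grip force at its end, in the units of the state.
- arm.sense(): the state, without advancing time (a new reading comes with each control period).
- cams.camera(name): name is "side" or "top"; returns a dict with "image" (420x560x3 uint8, red, green, blue), "z_map" (420x560 float32, m along the optical axis (not along the pixel's ray), 0 where there is no reading), "vfov" (degrees; the focal length in pixels is half the picture's height over the tangent of half this angle, whatever the lens; pixels are square), "cx", "cy" (the principal point, pixels), "R" (3x3) and "t" (3): a world point X has camera coordinates R X + t. Camera axes: x right, y down, z forward; pixel columns grow to the right and rows downward; lengths in m; the calibration is good to about 2 mm. A picture is of the moment at which its call begins.
- arm.hand_in(): hands the job in; it is judged then, once.
The state is a dict: "clock": time; "q": joint angles; "joint_vel": joint speeds; "joint_torque": joint torques, N m; "tcp_pos": TCP position; "tcp_rot": TCP orientation; "force": force on the tool from outside, world axes, zero at the start; "moment": the same for the moment, N m; "width": opening from 0.0 (shut) to 1.0 (fully open); "gripper_force": force on a finger pad.
Only numpy, scipy, OpenCV 4.12 (cv2) and the standard library are available. Lean on these libraries where they do the work, as an engineer would, in place of code of your own. Each camera call takes 0.05 s, during which the arm holds its last target. There are 200 camera calls.

TASK

Slide the aluminium carrier with the brass medal blank along its channel, under the steel bridge, until its nose is fully home against the end stop. Then swing the cam lever up to the point of highest lift, where it stands straight upright and the cam clamps the carrier up against the bridge, and hold it there: the lever springs back if let go, so finish while still holding it upright. Do not shift the mug, the awl or the pliers.

Things in the scene. Friction and masses are not known exactly. Their poses are not given: they have to be found in the camera images.
- fixture: the cam press, bolted to the bench: grey base 270 long (x -200 to +70) x 80 wide. Origin: underside, below the bridge's centre; x runs along the channel away from the robot side, y left, z up. Channel deck top at z 50 mm, 49 wide between two steel guide strips (outer faces at |y| = 40, tops at z 58 mm)
- stop (a point): foot of the end stop's face, at x = 45, y = 0, z = 50 mm of the fixture frame; the stop is a fixed steel block 60 wide across the far end of the channel, top at z 70 mm; axes as the fixture's
- bridge: steel frame over the channel, origin: centre of its underside, at x 0, y 0, z 61 mm of the fixture frame: two cross bars 12 wide centred at x -28 and +28 mm, 10 high, joined at the sides (|y| up to 40; guide pins stand to z 89 mm). The carrier passes under it with 3 mm to spare; the knob does not pass. Springs hold it down; the cam clamps the carrier against it with about 10 N, lifting it 3 mm
- carrier: loose aluminium plate 130 x 44 x 8 mm, 0.14 to 0.27 kg, in the channel, its x along the fixture's; origin: centre of the underside. Brass disc (32 across) on top at x +20; upright steel knob, diameter 16, at x -50, from 8 to 48 mm above the underside. Home, its nose touches the stop: origin at x -20, knob at x -70 mm of the fixture frame. Starts 60 to 100 mm short of that
- knob (a point): on the axis of the carrier's knob, 38 mm above the carrier's underside (10 mm below the knob's top); axes as the carrier's
- lever_angle (a joint): lever angle, rad, about the fixture's y through pivot. At 0 the arm points to the fixture's -x, raised 0.17 rad above level; grows as it swings up. Straight upright, highest lift: 1.40; beyond it the lift falls (stop at 2.3). Starts at 0 to 0.25, where friction keeps it. Return spring 0.4 Nm/rad and 0.1 Nm friction: about 6 N at the handle near upright; let go, it swings back
- pivot (a point): the lever's turning axis where the arm meets it, at x = 0, y = -70, z = 30 mm of the fixture frame; axes as the fixture's. Under load the cam's rubbing moves the clamped carrier a little: towards the stop as the lever rises, back by about 2.5 mm for each 0.1 rad that it is turned back
- cam_lever: the cam lever: steel arm (9 x 14 mm section, at y -65.5 to -74.5 mm of the fixture frame, its right side), handle, and a round eccentric cam in the slot of the deck below the bridge, under deck level at the start, 6 mm above it with the arm upright. Origin on the turning axis at y -58 mm; its axes turn with the lever and match the fixture's at joint value 0
- lever_grip (a point): middle of the free part of the handle: a round black bar, diameter 14, parallel to the fixture's y, its axis 110 mm from the turning axis, running from the arm out to y = -142 mm; this point is at y = -110 mm of the fixture frame. The bar can turn in the fingers as the lever swings; axes turn with the lever
- mug: bystander: blue mug, 80 wide, 90 high, origin under its centre
- awl: bystander: lying awl, cork handle diameter 26, 135 long in all, origin near its middle on the bench
- pliers: bystander: lying steel pliers, 150 x 50 x 14, origin near the pivot on the bench

How it is judged:
By the outcome, as a careful person would: the job done as asked, in the order asked, and still so for the second after the job is handed in, while the arm keeps its last pose, push and grip.
It also fails if it takes over 48 s, if anything falls off the work surface, if the arm or the gripper's body presses on something with over 40 N, if the wrist force passes 120 N, or if a joint passes its speed limit or range.

## Working session

There is one attempt and no reset: what is moved stays moved. The work goes in short steps, Python scripts to look and compute and a tool call to move; the robot and the scene stay as the last step left them, time stands still between calls to the robot, and variables do not carry over. Pictures are saved under pics/ and viewed, at most 10 in all, crops included, and the job is handed in when it is done.

Besides the shell and the picture viewer there is one more tool, called after ">>>" as name(argument=value, ...) on one line, values as JSON. apply_moves: Moves the arm, as the interface text tells. Its arguments: {"type":"object","properties":{"series":{"type":"array","items":{"type":"array","items":{"type":"number"}}},"squeeze":{"type":"number"}},"required":["series"]}

```bash
mkdir -p pics; ls; python3 - <<'E'
from plant import arm,cams
import cv2,numpy as np
s=arm.sense();print(s, arm.grip_point_offset)
for n in("side","top"):
    c=cams.camera(n);cv2.imwrite(f"pics/{n}0.png",c["image"][:,:,::-1]);np.savez(f"{n}0.npz",**c)
    print(n,c["vfov"],c["cx"],c["cy"],(-c["R"].T@c["t"]).round(3),c["R"].round(3).tolist(),(c["z_map"]>0).mean())
E
```

```text
pics
{'clock': 0.0, 'q': array([-7.86549109e+01,  6.67484613e+00,  8.26373759e+01,  9.42539400e-04,
        9.07581420e+01, -2.16671678e+00]), 'joint_vel': array([-0.06957943, -0.07245816,  0.01608613, -0.08285727,  0.1462271 ,
       -0.04914454]), 'joint_torque': array([ 1.88750244e-03, -7.31989288e+01, -6.32480836e+01,  3.89916886e-05,
        6.41701175e-03, -5.65973039e-05]), 'tcp_pos': array([ 0.15765512, -0.65611658,  0.23053603]), 'tcp_rot': array([-1.79929722e+02, -3.60207218e-03,  1.35118156e+01]), 'force': array([-0.20369599, -0.09729781, -0.31120053]), 'moment': array([-0.00076197,  0.05789942, -0.02193509]), 'gripper_force': 0.0, 'width': 0.9994461048408962} -0.0187
side 53.53355025491677 281.6294861175351 205.6150204459205 [ 0.239 -0.572  0.682] [[0.863, -0.505, 0.021], [-0.325, -0.586, -0.742], [0.387, 0.633, -0.67]] 0.9959736394557823
top 51.74726669456912 278.70184098760797 204.3426536105065 [0.449 0.009 1.157] [[-0.011, -1.0, -0.018], [-0.992, 0.014, -0.124], [0.124, 0.016, -0.992]] 0.9957780612244898
```

View pics/side0.png

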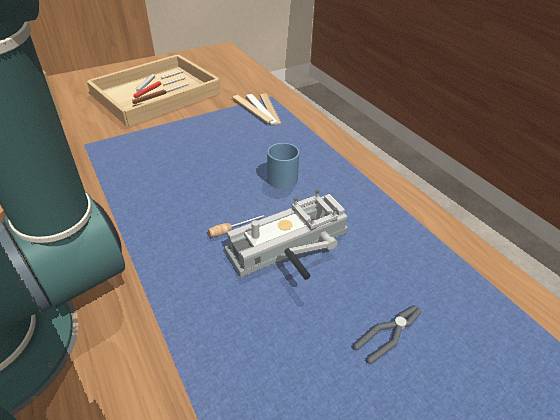

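View pics/top0.png

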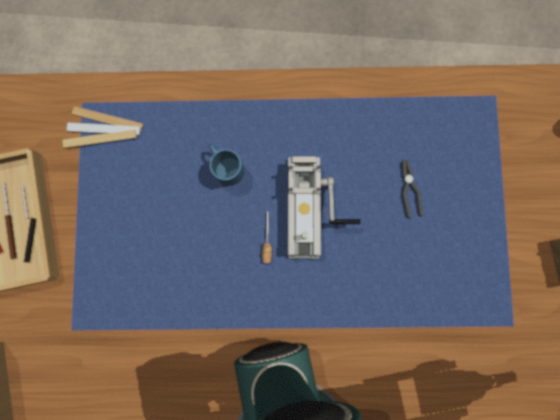

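The side view shows the fixture around (285,235), with the knob at (255,229), the brass disc at (286,225) and the black handle from (288,252) to (308,276). In the top view the base spans (288,157) to (320,258), with the disc at (305,208) and the handle from (333,221) to (360,222). Next I'll measure these.

```bash
cat > h.py <<'E'
import numpy as np,cv2
def cloud(c):
    f=210/np.tan(np.radians(float(c["vfov"]))/2)
    v,u=np.mgrid[:420,:560]; z=c["z_map"]
    P=np.stack([(u-c["cx"])/f*z,(v-c["cy"])/f*z,z],-1)
    return (P-c["t"])@c["R"]
def proj(c,X):
    f=210/np.tan(np.radians(float(c["vfov"]))/2)
    p=np.asarray(X)@c["R"].T+c["t"]; return p[...,:2]/p[...,2:]*f+[c["cx"],c["cy"]]
def ray(c,uv,z):
    f=210/np.tan(np.radians(float(c["vfov"]))/2)
    uv=np.atleast_2d(uv).astype(float);d=np.c_[(uv-[c["cx"],c["cy"]])/f,np.ones(len(uv))]@c["R"]
    o=-c["R"].T@c["t"]; return o+d*((z-o[2])/d[:,2])[:,None]
E
python3 - <<'E'
from h import *
for n in("side","top"):
    c=dict(np.load(n+"0.npz"));W=cloud(c);im=c["image"].astype(int);hsv=cv2.cvtColor(c["image"],cv2.COLOR_RGB2HSV)
    roi=(np.linalg.norm(W[...,:2]-[0.52,-.05],axis=-1)<.25)
    print(n,"bench z",np.median(W[roi][:,2]))
    hi=roi&(W[...,2]>.012)&(hsv[...,1]<70)&(hsv[...,2]>90)
    k,l,st,ce=cv2.connectedComponentsWithStats(hi.astype(np.uint8));i=1+st[1:,4].argmax();m=l==i
    p=W[m];print("fixture",st[i],p.min(0).round(3),p.max(0).round(3))
    b=p[(p[:,2]>.053)&(p[:,2]<.062)]
    r=cv2.minAreaRect(b[:,:2].astype(np.float32));print("strip tops",r, np.round(cv2.boxPoints(r),3).tolist())
    y=roi&(hsv[...,0]>12)&(hsv[...,0]<32)&(hsv[...,1]>90)&(hsv[...,2]>140)
    k,l,st,ce=cv2.connectedComponentsWithStats(y.astype(np.uint8))
    for i in range(1,k):
        if st[i,4]>15: print("yellow",st[i],ce[i].round(1),W[l==i].mean(0).round(4))
    dk=(hsv[...,2]<60)&roi&(W[...,2]>.03)
    k,l,st,ce=cv2.connectedComponentsWithStats(dk.astype(np.uint8))
    for i in range(1,k):
        if st[i,4]>15: q=W[l==i];print("dark",st[i],q.mean(0).round(4),q.min(0).round(3),q.max(0).round(3))
    t=m&(W[...,2]>.075); q=W[t]
    k,l,st,ce=cv2.connectedComponentsWithStats(t.astype(np.uint8))
    for i in range(1,k): q=W[l==i];print("tall",st[i],q.mean(0).round(4),q.max(0).round(3))
    x,y0,w,h=(215,180,150,110) if n=="side" else (250,145,120,125)
    cv2.imwrite(f"pics/{n}c.png",cv2.resize(c["image"][y0:y0+h,x:x+w,::-1],None,fx=5,fy=4.8 if n=="top" else 5,interpolation=cv2.INTER_CUBIC))
E
```

```text
side bench z 0.0014004428081623131
fixture [ 225  189  123   85 5078] [ 0.447 -0.122  0.012] [0.716 0.005 0.1  ]
strip tops ((0.5824943780899048, -0.0556701235473156), (0.11808452010154724, 0.25182023644447327), 88.98080444335938) [[0.4560000002384186, -0.1120000034570694], [0.7070000171661377, -0.11699999868869781], [0.7089999914169312, 0.0010000000474974513], [0.4580000042915344, 0.006000000052154064]]
yellow [278 220  14  10 109] [284.6 224.6] [ 0.5736 -0.039   0.0594]
yellow [209 223  22  14  93] [219.9 229.6] [0.462  0.0528 0.0181]
dark [288 257  22  22  47] [ 0.5352 -0.159   0.0613] [ 0.532 -0.18   0.056] [ 0.545 -0.119  0.064]
tall [315 189   5   7  18] [ 0.6749 -0.0073  0.087 ] [ 0.68  -0.002  0.091]
tall [293 197   5   7  24] [ 0.6193 -0.0058  0.0847] [ 0.624 -0.001  0.091]
tall [332 207   5   7  23] [ 0.674  -0.0744  0.0855] [ 0.678 -0.069  0.092]
tall [310 216   5   7  25] [ 0.6181 -0.0738  0.0856] [ 0.624 -0.069  0.09 ]
tall [251 220   8  14  98] [ 0.5018 -0.0406  0.0905] [ 0.512 -0.029  0.1  ]
top bench z 0.0009399264467160387
fixture [ 287  157   48  102 3153] [ 0.449 -
[... 1761 characters left out ...]
  1   1   1] [ 0.6175 -0.0125  0.0756] [ 0.618 -0.012  0.076]
tall [313 191   1   1   1] [0.4489 0.0092 1.1567] [0.449 0.009 1.157]
tall [308 192   1   1   1] [ 0.6145 -0.0477  0.0751] [ 0.615 -0.048  0.075]
tall [331 198   1   1   1] [0.4489 0.0092 1.1567] [0.449 0.009 1.157]
tall [313 203   1   1   1] [0.4489 0.0092 1.1567] [0.449 0.009 1.157]
tall [332 216   1   1   1] [0.4489 0.0092 1.1567] [0.449 0.009 1.157]
tall [287 228   1   1   1] [0.4489 0.0092 1.1567] [0.449 0.009 1.157]
tall [294 232   1   1   1] [0.4489 0.0092 1.1567] [0.449 0.009 1.157]
tall [301 232   7   7  35] [ 0.5015 -0.0324  0.1565] [0.513 0.009 1.157]
tall [291 238   1   1   1] [0.4489 0.0092 1.1567] [0.449 0.009 1.157]
```

View pics/sidec.png

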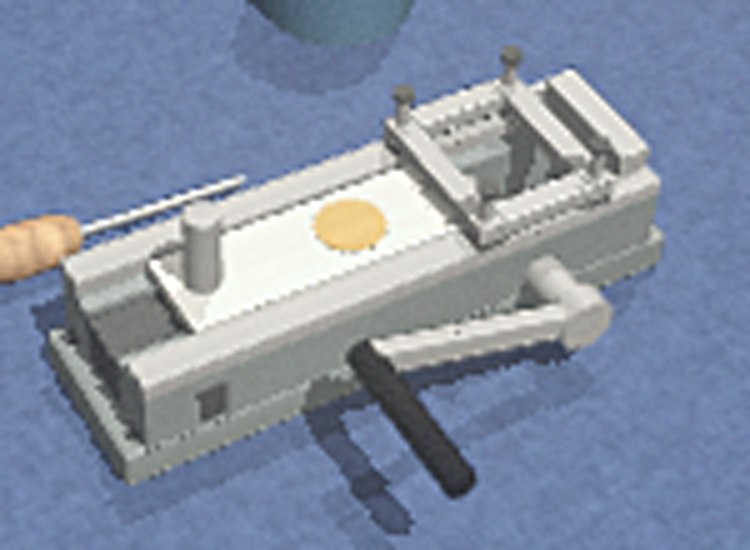

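View pics/topc.png

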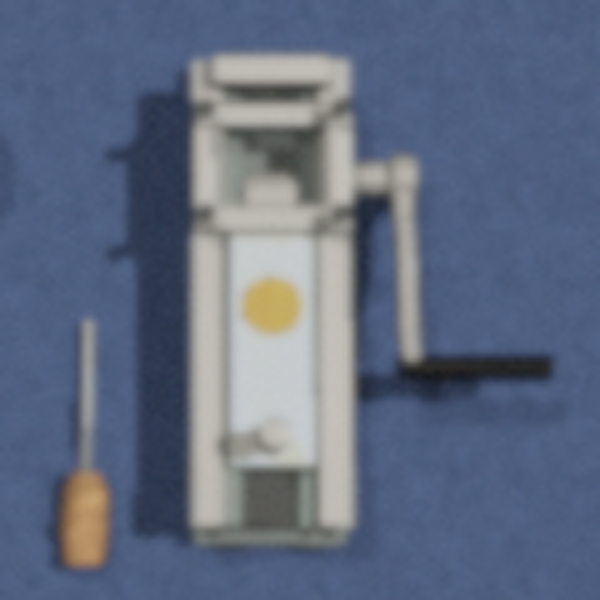

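The crops show the fixture yawed about -1°, with its origin near (0.6475, -0.0385). The knob is at about (0.504, -0.039), so it has about 74 mm to travel. The handle axis is at x≈0.537, z≈0.057, which puts the lever at about 0.08 rad. I'll move above the knob first.

>>> apply_moves(series=[[48,-52,0,0,5],[48,-52,0,0,5],[48,-52,0,0,5],[48,-52,0,0,5],[48,-52,0,0,5]], squeeze=20)

```text
clock: 0.52
tcp_pos: [0.2597, -0.4726, 0.2308]
tcp_rot: [-180.0, 0.0, 13.5]
force: [1.2, -1.4, 0.5]
width: 0.586
gripper_force: 0.0
```

>>> apply_moves(series=[[33.9,-36.5,0,0,5],[33.9,-36.5,0,0,5],[33.9,-36.5,0,0,5],[33.9,-36.5,0,0,5],[33.9,-36.5,0,0,5]])

```text
clock: 0.93
tcp_pos: [0.3618, -0.291, 0.2312]
tcp_rot: [180.0, -0.0, 13.5]
force: [1.3, 0.0, -0.1]
width: 0.587
gripper_force: 0.0
```

>>> apply_moves(series=[[19.7,-21.3,0,0,5],[19.7,-21.3,0,0,5],[19.7,-21.3,0,0,5],[19.7,-21.3,0,0,5],[19.7,-21.3,0,0,5]])

```text
clock: 1.35
tcp_pos: [0.4637, -0.109, 0.2313]
tcp_rot: [180.0, -0.0, 13.5]
force: [0.2, -1.2, 0.5]
width: 0.587
gripper_force: 0.0
```

>>> apply_moves(series=[[5.6,-5.9,0,7,5],[5.6,-5.9,3,14.5,5],[5.6,-5.9,7,14.5,5],[5.6,-5.9,10,14.5,5],[5.6,-5.9,10,14.5,5]])

```text
clock: 1.77
tcp_pos: [0.5012, -0.0394, 0.124]
tcp_rot: [-179.9, 0.6, -0.9]
force: [-0.9, -0.2, -1.7]
width: 0.589
gripper_force: 0.0
```

```bash
python3 - <<'E'
from plant import arm,cams
from h import *
s=arm.sense();print(s["tcp_pos"],s["tcp_rot"])
c=cams.camera("side");np.savez("side1.npz",**c)
cv2.imwrite("pics/s1.png",cv2.resize(c["image"][100:300,180:400,::-1],None,fx=3,fy=3,interpolation=cv2.INTER_CUBIC))
E
```

```text
[ 0.50118636 -0.03936456  0.1239914 ] [-179.93405011    0.55850903   -0.89160279]
```

View pics/s1.png

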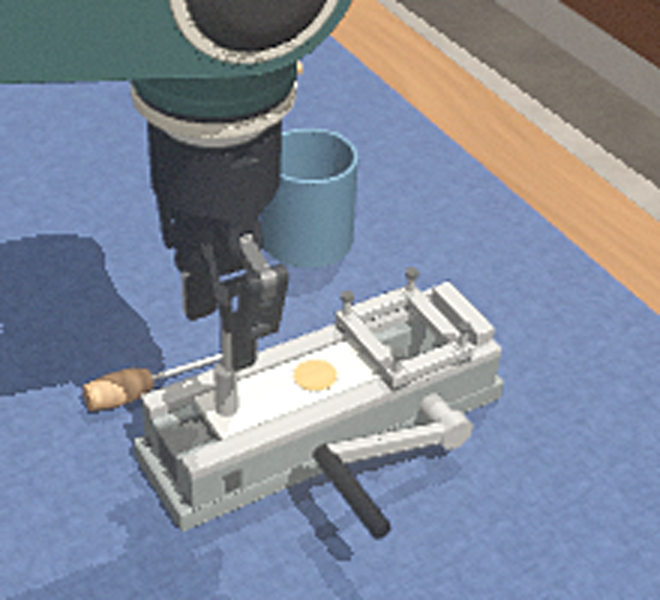

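The fingers straddle the knob: the tips are at (200,312) and (242,362), and the knob top is near (228,370). I'll descend and grip it.

>>> apply_moves(series=[[0.3,0,2,0,5],[0.3,0,4,0,5],[0.3,0,5.4,0,5],[0.3,0,5.4,0,5],[0.3,0,5.4,0,1]])

```text
clock: 2.23
tcp_pos: [0.5076, -0.0413, 0.0795]
tcp_rot: [180.0, -0.1, -1.0]
force: [-0.4, -0.2, 0.5]
width: 0.457
gripper_force: 0.0
```

>>> apply_moves(series=[[0,0,0,0,1],[0,0,0,0,1],[0,0,0,0,1],[0,0,0,0,1],[0,0,0,0,1]])

```text
clock: 2.65
tcp_pos: [0.5079, -0.0405, 0.0794]
tcp_rot: [-180.0, -0.2, -1.0]
force: [0.3, 4.5, 8.1]
width: 0.176
gripper_force: 21.0
```

>>> apply_moves(series=[[0.7,0,0,0,1],[1.7,0,0,0,1],[2.7,0,0,0,1],[3.7,0,0,0,1],[4.5,0,0,0,1]])

```text
clock: 3.07
tcp_pos: [0.5525, -0.041, 0.079]
tcp_rot: [-179.9, 0.0, -1.0]
force: [-11.2, 7.4, 11.7]
width: 0.173
gripper_force: 21.1
```

>>> apply_moves(series=[[0.5,0,0,0,1],[1,0,0,0,1],[1.4,0,0,0,1],[1.7,0,0,0,1],[1.7,0,0,0,1]])

```text
clock: 3.48
tcp_pos: [0.5695, -0.0413, 0.079]
tcp_rot: [-179.9, -0.0, -1.0]
force: [-4.3, 6.2, 6.8]
width: 0.181
gripper_force: 20.7
```

>>> apply_moves(series=[[0.1,-0.1,0,0,1],[0.3,-0.1,0,0,1],[0.4,-0.1,0,0,1],[0.5,-0.1,0,0,1],[0.5,-0.1,0,0,1]])

```text
clock: 3.9
tcp_pos: [0.5745, -0.041, 0.0789]
tcp_rot: [180.0, -0.1, -1.0]
force: [-2.9, 0.8, 5.4]
width: 0.176
gripper_force: 20.4
```

>>> apply_moves(series=[[0.1,0,0,0,1],[0.2,0,0,0,1],[0.3,0,0,0,1],[0.3,0,0,0,1],[0.3,0,0,0,1]])

```text
clock: 4.32
tcp_pos: [0.5774, -0.0411, 0.0789]
tcp_rot: [180.0, -0.1, -1.0]
force: [-2.1, 1.0, 5.4]
width: 0.173
gripper_force: 20.4
```

>>> apply_moves(series=[[0.1,0,0,0,1],[0.2,0,0,0,1],[0.3,0,0,0,1],[0.3,0,0,0,1],[0.3,0,0,0,1]])

```text
clock: 4.73
tcp_pos: [0.5804, -0.0411, 0.0789]
tcp_rot: [180.0, -0.1, -1.0]
force: [-2.4, 1.2, 4.5]
width: 0.178
gripper_force: 20.4
```

>>> apply_moves(series=[[0.1,0,0,0,1],[0.2,0,0,0,1],[0.2,0,0,0,1],[0.2,0,0,0,1]])

```text
clock: 5.07
tcp_pos: [0.5819, -0.0411, 0.0788]
tcp_rot: [180.0, 0.0, -1.0]
force: [-8.6, 1.0, 7.2]
width: 0.174
gripper_force: 20.7
```

```bash
python3 - <<'E'
from plant import arm,cams
from h import *
s=arm.sense();print(s["tcp_pos"],s["force"])
for n in("side","top"):
    c=cams.camera(n);np.savez(n+"2.npz",**c);W=cloud(c);hsv=cv2.cvtColor(c["image"],cv2.COLOR_RGB2HSV)
    y=(hsv[...,0]>12)&(hsv[...,0]<32)&(hsv[...,1]>90)&(hsv[...,2]>100)&(abs(W[...,0]-.645)<.06)&(abs(W[...,1]+.04)<.05)
    print(n,y.sum(),W[y].mean(0),W[y].min(0),W[y].max(0))
c=dict(np.load("side2.npz"))
cv2.imwrite("pics/s2.png",cv2.resize(c["image"][170:270,225:365,::-1],None,fx=5.5,fy=5.5,interpolation=cv2.INTER_CUBIC))
E
```

```text
[ 0.58188257 -0.04112297  0.07879254] [-8.60623863  1.00478923  7.19945401]
side 82 [ 0.64830892 -0.04239153  0.05978958] [ 0.61679308 -0.06808953  0.05647354] [ 0.66103612 -0.02743312  0.08859719]<stdin>:7: RuntimeWarning: Mean of empty slice.
  ret = um.true_divide(
Traceback (most recent call last):
ValueError: zero-size array to reduction operation minimum which has no identity
```

Force has jumped to -8.6 N and the disc has moved about 75 mm, so this is probably the stop. I'll push a little further to confirm.

>>> apply_moves(series=[[0.1,0,0,0,1],[0.1,0,0,0,1],[0.2,0,0,0,1],[0.2,0,0,0,1]])

```text
clock: 5.5
tcp_pos: [0.5834, -0.0411, 0.0784]
tcp_rot: [180.0, 0.1, -1.0]
force: [-11.5, 1.8, 6.3]
width: 0.174
gripper_force: 20.9
```

```bash
python3 - <<'E'
from plant import arm,cams
from h import *
c=cams.camera("side");np.savez("side2.npz",**c)
cv2.imwrite("pics/s2.png",cv2.resize(c["image"][170:270,225:365,::-1],None,fx=5.5,fy=5.5,interpolation=cv2.INTER_CUBIC))
E
```

```text
(no output)
```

View pics/s2.png

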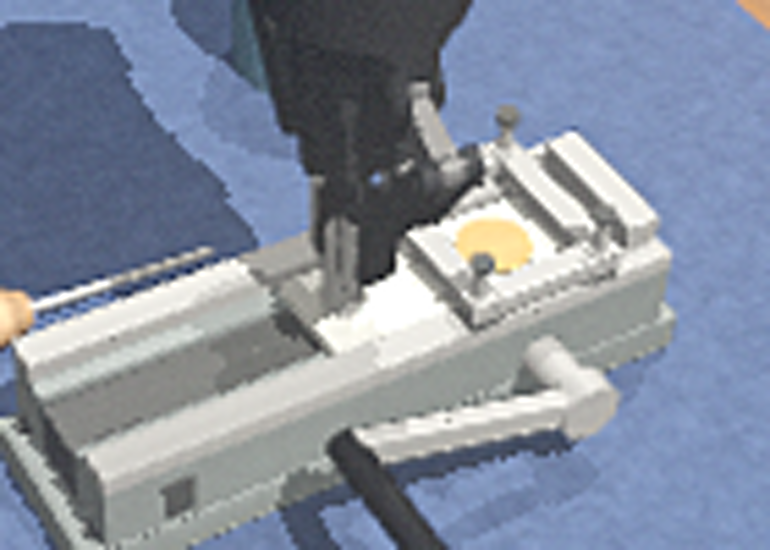

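The disc now sits at the bridge's centre, (493,243) in the crop, and the push force rose to 11.5 N against about 2.5 N of sliding friction. So the nose is home against the stop. I'll release and rise.

>>> apply_moves(series=[[0,0,0,0,4.5],[0,0,0,0,4.5],[0,0,0,0,4.5],[0,0,-3,0,4.5],[0,0,-6,0,4.5]])

```text
clock: 5.97
tcp_pos: [0.5832, -0.041, 0.1368]
tcp_rot: [-180.0, 0.2, -1.0]
force: [1.0, 0.2, 0.0]
width: 0.526
gripper_force: 0.0
```

>>> apply_moves(series=[[0,0,-3,7,4.5],[-1,1,-3,14,4.5],[-2,4,-3,21,4.5],[-3.5,7,-3,28,4.5],[-4.5,10.5,-3,35,4.5]])

```text
clock: 6.38
tcp_pos: [0.5364, -0.1457, 0.1678]
tcp_rot: [-180.0, -0.0, -36.2]
force: [0.6, -0.1, -1.2]
width: 0.527
gripper_force: 0.0
```

>>> apply_moves(series=[[0,0,0,7,4.5],[0,0,0,14,4.5],[0,0,0,21,4.5],[0,0,0,28,4.5],[0,0,0,35,4.5]])

```text
clock: 6.8
tcp_pos: [0.5373, -0.1455, 0.1676]
tcp_rot: [-180.0, -0.0, -71.4]
force: [-0.0, -0.1, 0.6]
width: 0.526
gripper_force: 0.0
```

>>> apply_moves(series=[[0,0,0,7,4.5],[0,0,0,14,4.5],[0,0,0,20,4.5],[0,0,0,20,4.5]])

```text
clock: 7.13
tcp_pos: [0.5373, -0.1454, 0.1676]
tcp_rot: [-180.0, -0.0, -91.3]
force: [0.2, 0.7, 0.7]
width: 0.526
gripper_force: 0.0
```

```bash
python3 - <<'E'
from plant import arm,cams
from h import *
s=arm.sense();print(s["tcp_pos"],s["tcp_rot"],s["q"].round(1))
for n in("side","top"):
    c=cams.camera(n);np.savez(n+"3.npz",**c);W=cloud(c);hsv=cv2.cvtColor(c["image"],cv2.COLOR_RGB2HSV)
    y=(hsv[...,0]>14)&(hsv[...,0]<32)&(hsv[...,1]>90)&(hsv[...,2]>100)&(abs(W[...,0]-.645)<.03)&(abs(W[...,1]+.04)<.03)
    print(n,y.sum(),W[y].mean(0) if y.any() else 0)
    p=(hsv[...,2]<60)&(abs(W[...,0]-.54)<.03)&(abs(W[...,1]+.15)<.04)&(W[...,2]<.08)&(W[...,2]>.035)
    print(p.sum(),W[p].mean(0),W[p].min(0),W[p].max(0))
c=dict(np.load("side3.npz"))
cv2.imwrite("pics/s3.png",cv2.resize(c["image"][140:300,215:365,::-1],None,fx=3.7,fy=3.7,interpolation=cv2.INTER_CUBIC))
E
```

```text
[ 0.53727485 -0.14538261  0.16757176] [-1.79979815e+02 -8.83257552e-03 -9.12913234e+01] [-17.8  -6.8 102.   -0.   84.8 163.5]
side 13 [ 0.6549075  -0.05050941  0.05966357]
27 [ 0.53543743 -0.15587486  0.06081168] [ 0.53232291 -0.17995436  0.05586522] [ 0.5436809  -0.11064701  0.06477352]
top 77 [ 0.64881814 -0.04062443  0.05890624]<stdin>:9: RuntimeWarning: Mean of empty slice.
  ret = um.true_divide(
Traceback (most recent call last):
ValueError: zero-size array to reduction operation minimum which has no identity
```

>>> apply_moves(series=[[0.5,-0.2,3,0,4.5],[0.5,-0.2,6.5,0,4.5],[0.5,-0.2,10,0,4.5],[0.5,-0.2,12,0,4.5],[0.5,-0.2,12.9,0,4.5]])

```text
clock: 7.65
tcp_pos: [0.5377, -0.1499, 0.035]
tcp_rot: [179.8, 0.1, -90.8]
force: [-1.0, -0.5, 0.3]
width: 0.524
gripper_force: 0.0
```

>>> apply_moves(series=[[0,0,0,0,4.5],[0,0,0,0,1],[0,0,0,0,1],[0,0,0,0,1],[0,0,0,0,1]], squeeze=30)

```text
clock: 8.07
tcp_pos: [0.5417, -0.1506, 0.0407]
tcp_rot: [-179.6, -0.1, -91.0]
force: [17.3, 0.3, -5.7]
width: 0.149
gripper_force: 32.4
```

```bash
python3 - <<'E'
from plant import arm,cams
from h import *
s=arm.sense();print(s["tcp_pos"],s["tcp_rot"],s["q"].round(1),s["width"])
for n,(a,b,x,y) in (("side",(140,300,215,365)),):
    c=cams.camera(n);np.savez(n+"4.npz",**c)
    cv2.imwrite("pics/s4.png",cv2.resize(c["image"][a:b,x:y,::-1],None,fx=3.7,fy=3.7,interpolation=cv2.INTER_CUBIC))
E
```

```text
[ 0.54173479 -0.15063786  0.04072135] [-1.79593863e+02 -6.25744161e-02 -9.09532093e+01] [-1.820e+01 -8.000e-01  1.085e+02  1.000e-01  7.180e+01  1.628e+02] 0.14884434477785957
```

View pics/s4.png

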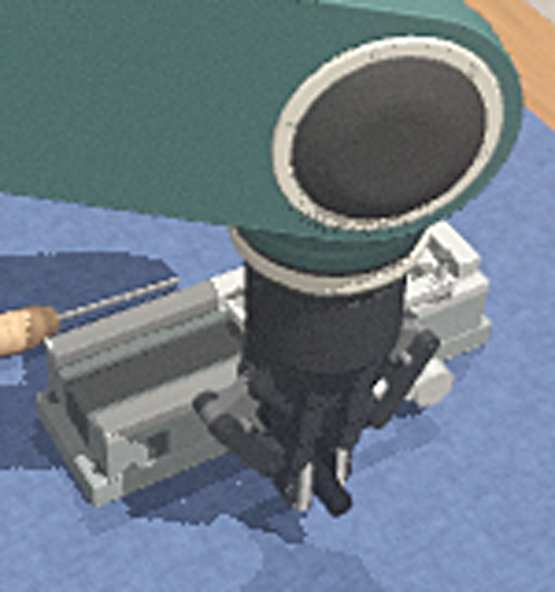

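The bar is held between the pads at (325,480), with the awl and fixture undisturbed. Now I'll start the arc.

>>> apply_moves(series=[[0,-0.41,-0.51,0,1],[0,-0.62,-1.14,0,1],[0,-0.88,-1.75,0,1],[0,-1.16,-2.34,0,1],[0,-1.49,-2.92,0,1]])

```text
clock: 8.53
tcp_pos: [0.5531, -0.1509, 0.0688]
tcp_rot: [179.9, -0.0, -91.0]
force: [-14.8, -1.3, 3.4]
width: 0.149
gripper_force: 32.2
```

>>> apply_moves(series=[[0,-0.23,-0.55,0,1],[0,-0.69,-1.17,0,1],[0,-1.19,-1.76,0,1],[0,-1.72,-2.31,0,1],[0,-2.3,-2.82,0,1]])

```text
clock: 8.95
tcp_pos: [0.5758, -0.1514, 0.098]
tcp_rot: [179.8, -0.0, -91.0]
force: [-27.2, 0.0, 20.0]
width: 0.149
gripper_force: 32.7
```

>>> apply_moves(series=[[0,-0.12,-0.47,0,1],[0,-0.64,-0.87,0,1],[0,-1.19,-1.25,0,1],[0,-1.75,-1.59,0,1],[0,-2.34,-1.89,0,1]])

```text
clock: 9.37
tcp_pos: [0.6001, -0.1516, 0.1162]
tcp_rot: [179.9, -0.0, -91.0]
force: [-14.5, -1.5, 11.1]
width: 0.149
gripper_force: 32.2
```

>>> apply_moves(series=[[0,-0.5,-0.38,0,1],[0,-1.01,-0.58,0,1],[0,-1.53,-0.76,0,1],[0,-2.06,-0.91,0,1],[0,-2.6,-1.03,0,1]])

```text
clock: 9.78
tcp_pos: [0.6263, -0.152, 0.1267]
tcp_rot: [180.0, -0.0, -91.0]
force: [-11.4, 1.1, 7.1]
width: 0.151
gripper_force: 30.6
```

>>> apply_moves(series=[[0,0,0,0,1],[0,0,0,0,1]])

```text
clock: 9.95
tcp_pos: [0.6271, -0.152, 0.127]
tcp_rot: [-179.9, -0.0, -91.0]
force: [-5.8, -0.3, 7.1]
width: 0.148
gripper_force: 30.6
```

```bash
python3 - <<'E'
from plant import arm,cams
from h import *
from scipy.optimize import least_squares
s=arm.sense();print(s["tcp_pos"],s["force"],s["q"].round(1),s["width"])
p=s["tcp_pos"];f=s["force"]
D=np.array([[.5417,.0407,17.3,-5.7],[.5531,.0688,-14.8,3.4],[.5758,.098,-27.2,20],[.6001,.1162,-14.5,11.1],[p[0],p[2],f[0],f[2]]])
for k in (1e9,4e4,2e4,1e4):   # gripper compliance
    X=D[:,:2]+D[:,2:]/k
    r=least_squares(lambda P:np.linalg.norm(X-P,axis=1)-.11,[.648,.015]);print(k,r.x,r.fun.round(4),"theta",np.arctan2(X[-1,1]-r.x[1],r.x[0]-X[-1,0]))
c=cams.camera("side");np.savez("side5.npz",**c)
cv2.imwrite("pics/s5.png",cv2.resize(c["image"][120:280,225:385,::-1],None,fx=3.7,fy=3.7,interpolation=cv2.INTER_CUBIC))
E
```

```text
[ 0.62709258 -0.1519909   0.12703505] [-5.81000762 -0.27818319  7.09758711] [-15.9   5.6  93.5  -0.   80.8 165.1] 0.14796796213114818
1000000000.0 [0.65047673 0.01861037] [ 0.001  -0.0004 -0.001  -0.0002  0.0009] theta 1.3583780092707998
40000.0 [0.65060088 0.0191914 ] [ 0.0006 -0.0002 -0.0005 -0.0002  0.0006] theta 1.3552270826110724
20000.0 [0.65071928 0.01977188] [ 0.0001 -0.     -0.     -0.0003  0.0002] theta 1.3521089073845562
10000.0 [0.65093949 0.02093145] [-0.0008  0.0004  0.001  -0.0004 -0.0004] theta 1.345965645116444
```

View pics/s5.png

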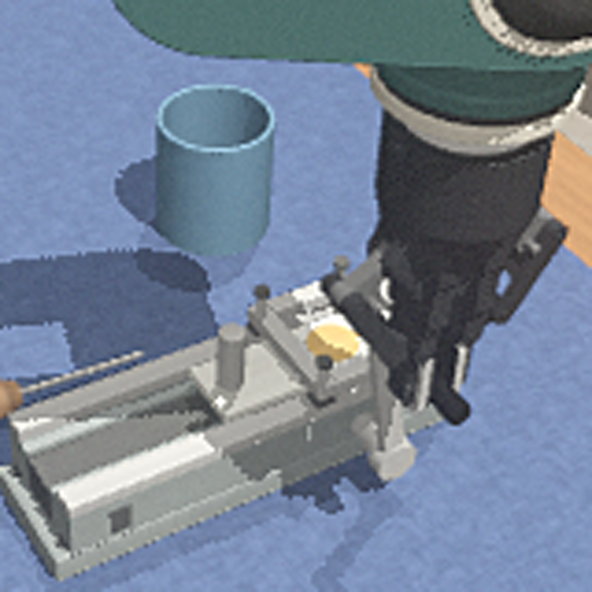

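The lever is near upright: hub at (392,455), bar end at (455,408). The disc is under the bridge and the knob stands free at (231,360). I'll go a little further and then measure the arm angle by camera.

>>> apply_moves(series=[[0,-0.4,-0.2,0,1],[0,-0.8,-0.3,0,1],[0,-1.2,-0.36,0,1],[0,-1.6,-0.39,0,1],[0,-1.6,-0.39,0,1]])

```text
clock: 10.42
tcp_pos: [0.6427, -0.1522, 0.13]
tcp_rot: [180.0, -0.0, -91.0]
force: [-4.7, -0.2, 1.8]
width: 0.15
gripper_force: 29.9
```

```bash
python3 - <<'E'
from plant import arm,cams
from h import *
from scipy.optimize import least_squares
s=arm.sense();p=s["tcp_pos"];f=s["force"];print(p,f)
D=np.array([[.5417,.0407,17.3,-5.7],[.5531,.0688,-14.8,3.4],[.5758,.098,-27.2,20],[.6001,.1162,-14.5,11.1],[.6271,.1270,-5.8,7.1],[p[0],p[2],f[0],f[2]]])
for k in (4e4,2e4):
    X=D[:,:2]+D[:,2:]/k
    r=least_squares(lambda P:np.linalg.norm(X-P,axis=1)-.11,[.648,.015]);print(k,r.x,r.fun.round(4),"theta",np.arctan2(X[-1,1]-r.x[1],r.x[0]-X[-1,0]))
c=cams.camera("side");np.savez("side6.npz",**c);W=cloud(c);hsv=cv2.cvtColor(c["image"],cv2.COLOR_RGB2HSV)
# arm: light pixels with y -0.105..-0.118 (fixture right side), by height
m=(W[...,1]<-.098)&(W[...,1]>-.125)&(abs(W[...,0]-.645)<.04)&(hsv[...,2]>95)&(hsv[...,1]<70)&(W[...,2]>.012)
for z in np.arange(.01,.16,.01):
    q=m&(abs(W[...,2]-z)<.005)
    if q.sum()>2: w=W[q];print(round(z,3),q.sum(),w.mean(0).round(4),w[:,0].min().round(4),w[:,0].max().round(4))
y=(hsv[...,0]>14)&(hsv[...,0]<32)&(hsv[...,1]>90)&(hsv[...,2]>100)&(abs(W[...,0]-.648)<.03)&(abs(W[...,1]+.04)<.03)
print("disc",y.sum(),W[y].mean(0))
for n in(0,4):
    c0=dict(np.load(f"side{n}.npz"))
cv2.imwrite("pics/s6.png",cv2.resize(c["image"][190:260,270:360,::-1],None,fx=8,fy=8,interpolation=cv2.INTER_CUBIC))
E
```

```text
[ 0.64274391 -0.15217636  0.12995467] [-4.6965163  -0.2370896   1.78464351]
40000.0 [0.65089459 0.01964394] [ 0.0008 -0.0002 -0.0006 -0.0005  0.0002  0.0007] theta 1.496013615896817
20000.0 [0.65086983 0.0200045 ] [ 0.0002  0.     -0.0001 -0.0004  0.      0.0004] theta 1.4949624563706079
0.02 18 [ 0.646  -0.1146  0.0214] 0.6352 0.655
0.03 39 [ 0.643  -0.1123  0.0303] 0.6333 0.659
0.04 49 [ 0.6425 -0.1112  0.0391] 0.6339 0.657
0.05 24 [ 0.6429 -0.1124  0.0501] 0.6377 0.6502
0.06 19 [ 0.6421 -0.1123  0.0597] 0.6369 0.6491
0.07 29 [ 0.6423 -0.1122  0.0692] 0.6368 0.651
0.08 24 [ 0.6418 -0.1126  0.08  ] 0.6357 0.6493
0.09 26 [ 0.6416 -0.1121  0.0902] 0.6352 0.6502
0.1 28 [ 0.6406 -0.1118  0.1002] 0.6349 0.6498
0.11 24 [ 0.64   -0.1125  0.1103] 0.6345 0.6479
0.12 20 [ 0.6387 -0.1126  0.1195] 0.6345 0.6464
0.13 15 [ 0.6352 -0.1107  0.1297] 0.634 0.6376
disc 95 [ 0.64731042 -0.04231189  0.06491655]
```

View pics/s6.png

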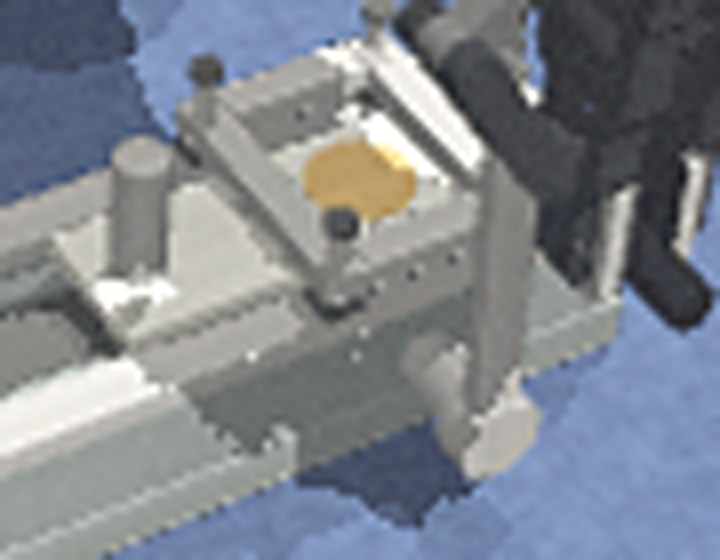

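The arm still leans slightly back, by about 0.05 rad from the camera and 0.075 rad from the circle fit. I'll make a small final advance and then check.

>>> apply_moves(series=[[0,-0.2,-0.02,0,1],[0,-0.4,-0.03,0,1],[0,-0.6,-0.04,0,1],[0,-0.6,-0.04,0,1],[0,-0.6,-0.04,0,1]])

```text
clock: 10.88
tcp_pos: [0.6485, -0.1523, 0.1304]
tcp_rot: [-180.0, -0.0, -91.0]
force: [-5.9, 0.3, 2.2]
width: 0.15
gripper_force: 29.7
```

```bash
python3 - <<'E'
from plant import arm,cams
from h import *
s=arm.sense();print(s["tcp_pos"],s["force"],s["q"].round(1))
def slope(W,m,zs):
    out=[]
    for z in zs:
        w=W[m&(abs(W[...,2]-z)<.004)]
        if len(w)>3: out.append([z,w[:,0].min(),w[:,0].mean(),np.median(w[:,0])])
    o=np.array(out);return [np.polyfit(o[:,0],o[:,i],1)[0].round(3) for i in(1,2,3)]
for n in(6,7):
    if n==7: np.savez("side7.npz",**cams.camera("side"))
    c=dict(np.load(f"side{n}.npz"));W=cloud(c);hsv=cv2.cvtColor(c["image"],cv2.COLOR_RGB2HSV)
    l=(hsv[...,2]>60)&(hsv[...,1]<70)
    m=(W[...,1]<-.098)&(W[...,1]>-.125)&(abs(W[...,0]-.645)<.04)&l
    k=(abs(W[...,1]+.04)<.015)&(abs(W[...,0]-.578)<.02)&l
    print(n,"arm",slope(W,m,np.arange(.052,.115,.006)),"knob",slope(W,k,np.arange(.072,.098,.004)), "knob x",W[k&(W[...,2]>.08)].mean(0))
    y=(hsv[...,0]>14)&(hsv[...,0]<32)&(hsv[...,1]>90)&(hsv[...,2]>100)&(abs(W[...,0]-.648)<.03)&(abs(W[...,1]+.04)<.03)
    print("disc",W[y].mean(0),(W[y].min(0)+W[y].max(0))/2)
E
```

```text
[ 0.64849586 -0.1522752   0.13042834] [-5.86704493  0.26782656  2.17806694] [-15.4   8.   90.5  -0.   81.4 165.6]
6 arm [np.float64(-0.048), np.float64(-0.044), np.float64(-0.05)] knob [np.float64(-0.007), np.float64(0.018), np.float64(0.026)] knob x [ 0.5753721  -0.0442653   0.09633906]
disc [ 0.64731042 -0.04231189  0.06491655] [ 0.64774458 -0.04140001  0.06458697]
7 arm [np.float64(0.006), np.float64(0.006), np.float64(0.014)] knob [np.float64(0.035), np.float64(0.005), np.float64(0.068)] knob x [ 0.57525159 -0.04442118  0.09629213]
disc [ 0.64764606 -0.04208985  0.06504418] [ 0.64742842 -0.0425435   0.06462414]
```

>>> apply_moves(series=[[0,-0.1,0,0,1],[0,-0.1,0,0,1],[0,-0.1,0,0,1],[0,-0.1,0,0,1]])

```text
clock: 11.27
tcp_pos: [0.6493, -0.1523, 0.1304]
tcp_rot: [180.0, -0.0, -91.0]
force: [-6.9, 1.1, 2.8]
width: 0.152
gripper_force: 29.7
```

```bash
python3 -c "
from plant import arm
s=arm.sense();print(s['tcp_pos'],s['force'],s['width']);print(arm.hand_in())"
```

```text
[ 0.64929645 -0.15225988  0.13042418] [-6.89425979  1.12428448  2.81235832] 0.1517427178920524
the job is handed in; nothing more can be done
None
```

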